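# Zero the charger's crossbar lever and set it to the third click

### The arm

A 6-joint arm with a two-finger parallel gripper is mounted at the origin on the work surface; the furniture and walls round the work are solid. World frame = base frame: x ahead of the robot, y to its left, z up, the work surface at z = 0. Lengths are in m, angles in rad, forces in N, time in s.
With the tool pointing down it reaches from about 0.3 to 0.875 m from the base axis. Payload 6.4 kg.
Tool frame: the origin (TCP) lies midway between the tips of the shut fingers; the grasp point (between the pads) lies 19 mm behind it (grasp_offset is the distance from the TCP to the grasp point, in m); z points along the fingers, y is the line along which they close (so a half turn about z gives the same grasp; the last joint's range is limited). The gripper opens to 85 mm and grips with 20 to 120 N. Pads are 22 mm wide; open, the fingers measure 114 mm over their backs; the gripper's body (76 mm by 85 mm) begins 54 mm behind the grasp point. The pads swing forward as they close: fully open they stand 13 mm farther back than shut.
Start: joints at [1.066, 0.181, 1.607, -0, 1.354, -0.206], TCP at [0.169, 0.55, 0.231] pointing down, gripper open.
Joint ranges: [-2.99, 2.99], [-0.89, 2.07], [0.3, 2.58], [-1.14, 4.28], [0, 2.63], [-3.12, 3.12]. Speed limits (rad/s): [2.57, 2.57, 3.01, 3.14, 3.14, 3.14].

### API

Orientations are given as a unit quaternion [w, x, y, z].
In Python, from bench import * gives the robot as it stands. The module is installed in compiled form; this text tells all that it offers.
- The arm moves only by the tool servo_tool, never from a script. Its argument "commands" is text: rows parted by semicolons, each of 7 numbers parted by spaces: the turn, a rotation vector about the tool's x, y, z in rad, then the shift along the tool's x, y, z in mm, then the opening, from 0 (shut) to 1 (fully open). In form: wx wy wz dx dy dz claw; .... A call has 1 to 5 rows; each row shifts and turns the commanded pose from where the row before left it, along the tool's axes as they then stand; what a row does not reach is not made up. A row lasts 1/8 s, in which the tool goes at most 62.5 mm and 10.7 degrees, less where a joint would pass 70% of its speed; a pose out of reach is approached as far as the arm can. A call with a gripper value outside its range is refused whole. The fingers move at their own pace and stop on an object; the grip force is fixed at half the most. Time passes only in rows, so rows that do not move let the fingers close. It gives the time, the measured TCP pose, the force, the opening and the grip force at its end, in the units of the state.
- get_obs(): the state, without advancing time (a new reading comes with each control period).
- camera(name): name is "scene" or "side" or "wrist"; returns the picture (384x512x3 uint8, blue, green, red); there is no depth.
- calibration(name): a dict with "fx", "fy", "cx", "cy" (pixels), "k1" (the pictures are not rectified: a ray, as slopes to the right and down, at radius r is drawn at 1 + k1 r^2 times it, then the intrinsics apply), "R" (3x3) and "t" (3): a world point X has camera coordinates R X + t. Camera axes: x right, y down, z forward; pixel columns grow to the right and rows downward; lengths in m; the calibration is good to about 2 mm. A picture is of the moment at which its call begins: read the wrist's pose just before it. calibration takes no time and is no camera call; for the wrist camera it gives the pose at the moment of the call.
- hand_in(): hands the job in; it is judged then, once.
The state is a dict: "time_s": time; "q": joint angles; "dq": joint speeds; "joint_efforts": joint torques, N m; "eef_pos": TCP position; "eef_rot": TCP orientation; "wrist_force": force on the tool from outside, world axes, zero at the start; "torque": the same for the moment, N m; "opening": opening from 0.0 (shut) to 1.0 (fully open); "grasp_force": force on a finger pad.
Only numpy, scipy, OpenCV 4.12 (cv2) and the standard library are available. Lean on these libraries where they do the work, as an engineer would, in place of code of your own. Each camera call takes 0.05 s, during which the arm holds its last target. There are 200 camera calls.

### The job

Two torch chargers stand on the bench: on the one whose lever carries a crossbar, set the charge level by pushing with the fingertips: push the lever back to its home stop, where the ticks are shortest, then push it up three clicks and leave it seated in the third notch, without ever running on into the fourth. Do not grip the lever, do not shift the round-knobbed lever of the other charger, and leave the loose things standing where they are.

Things in the scene. Friction and masses are not known exactly. Their poses are not given: they have to be found in the camera images.
- bar_unit: The charger to set: grey steel case, 96 (x) x 176 (y) x 46 mm high, fixed, flat, turned in yaw (its +y points roughly to the robot's right). Origin: centre of its underside, z up. A slot in the top runs along y. White ticks on its +x side mark the notches, from y = -42 mm (home, shortest) to +42 mm (longest). Only the lever and, at y = -75 to -65 mm, a 4 mm high plate stand above the top.
- bar_lever (a joint): Travel of the crossbar lever in m along the case's +y: 0 at the home stop, 0.084 at the far stop. A sprung ball clicks in every 14 mm: home 0 (not counted), clicks 0.014, 0.028, 0.042, 0.056 ... Leaving a notch takes about 6 N, easing to nothing half-way on, whence the lever snaps ahead of the finger into the next notch and stays. It starts near the first or second.
- bar_lever_grip (a point): Centre of the crossbar: black, 52 mm long across the slide (the case's x), 14 mm thick along it, 16 mm high, edges rounded; centre 98 mm above the bench, top of the bar 106 mm; on a stem 8 x 6 mm. In the case's frame it is at x = +4 mm, y = -42 mm + travel. Axes as the case's.
- knob_unit: The other charger: the same case, told apart by its lever with a round knob; it is to be left as it is. Origin: centre of its underside; axes as on the other.
- knob_lever_grip (a point): Centre of the round black knob, 29 mm in diameter and 28 mm high, 100 mm above the bench, on the other charger's lever. It stands about its fourth notch.
- red_driver: Bystander, loose: red screwdriver; leave it where it lies. Origin at the centre of its underside.
- slim_torch: Bystander, loose: slim black torch; leave it where it lies. Origin at the centre of its underside.
- nut: Bystander, loose: nut; leave it where it lies. Origin at the centre of its underside.
- small_carton: Bystander, loose: small plain white carton, 64 x 64 x 85 mm; leave it where it lies. Origin at the centre of its underside.
- red_pliers: Bystander, loose: red-handled pliers; leave it where it lies. Origin at the centre of its underside.

How it is judged:
By the outcome, as a careful person would: the job done as asked, in the order asked, and still so for the second after the job is handed in, with the robot touching nothing.
It also fails if it takes over 67 s, if anything falls off the work surface, if the arm or the gripper's body presses on something with over 40 N, if the wrist force passes 120 N, or if a joint passes its speed limit or range.

## Working session

There is one attempt and no reset: what is moved stays moved. The work goes in short steps, Python scripts to look and compute and a tool call to move; the robot and the scene stay as the last step left them, time stands still between calls to the robot, and variables do not carry over. Pictures are saved under pics/ and viewed, at most 10 in all, crops included, and the job is handed in when it is done.

Besides the shell and the picture viewer there is one more tool, called after "Request:" by a JSON object that holds its "method" and its "body". servo_tool: Moves the arm, as the interface text tells. Its arguments: {"type":"object","properties":{"commands":{"type":"string"}},"required":["commands"]}

```bash
mkdir -p pics
cat > h.py <<'E'
from bench import *
import numpy as np, cv2
from scipy.spatial.transform import Rotation as Ro
def ray(c,u,v):
    K=np.array([[c['fx'],0,c['cx']],[0,c['fy'],c['cy']],[0,0,1]],float)
    # distortion: k1 r^2 only
    p=cv2.undistortPoints(np.array([[[u,v]]],float),K,np.array([c['k1'],0,0,0,0.]))[0,0]
    R=np.array(c['R']);t=np.array(c['t'])
    return -R.T@t, R.T@np.array([p[0],p[1],1])
def atz(c,u,v,z):
    o,d=ray(c,u,v); return o+d*(z-o[2])/d[2]
def proj(c,X):
    p=np.array(c['R'])@X+np.array(c['t']); a,b=p[:2]/p[2]; s=1+c['k1']*(a*a+b*b)
    return np.array([c['fx']*a*s+c['cx'],c['fy']*b*s+c['cy']])
E
python3 - <<'E'
from h import *
o=get_obs(); print(o['time_s'],o['eef_pos'],o['eef_rot'],o['opening'])
a=camera('scene');b=camera('side')
cv2.imwrite('pics/raw_scene.png',a);cv2.imwrite('pics/raw_side.png',b)
cv2.imwrite('pics/scene.png',cv2.resize(a,(800,600),interpolation=cv2.INTER_CUBIC))
cv2.imwrite('pics/side.png',cv2.resize(b,(800,600),interpolation=cv2.INTER_CUBIC))
for n in('scene','side'):
    c=calibration(n);print(n,c['fx'],c['k1'],-np.array(c['R']).T@np.array(c['t']))
E
```

```text
0.0 [0.1689625  0.54904364 0.23038907] [-3.18807213e-04  1.48842171e-01  9.88860578e-01 -8.14525504e-04] 1.0017088923713298
scene 381.62618456616343 -0.06786764831659078 [0.66658144 0.67199692 1.04084843]
side 447.52950024985506 0.04338766728230792 [ 0.59346781 -1.50970691  0.84402412]
```

View pics/scene.png

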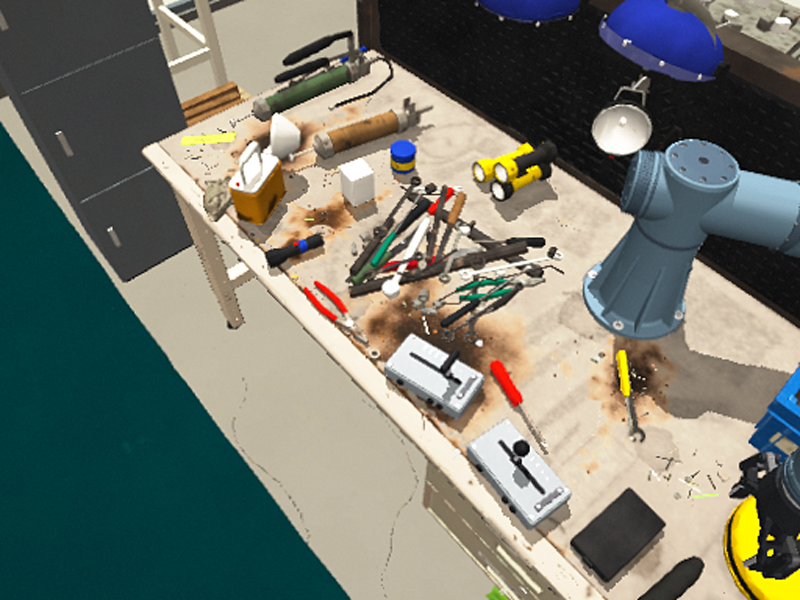

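View pics/side.png

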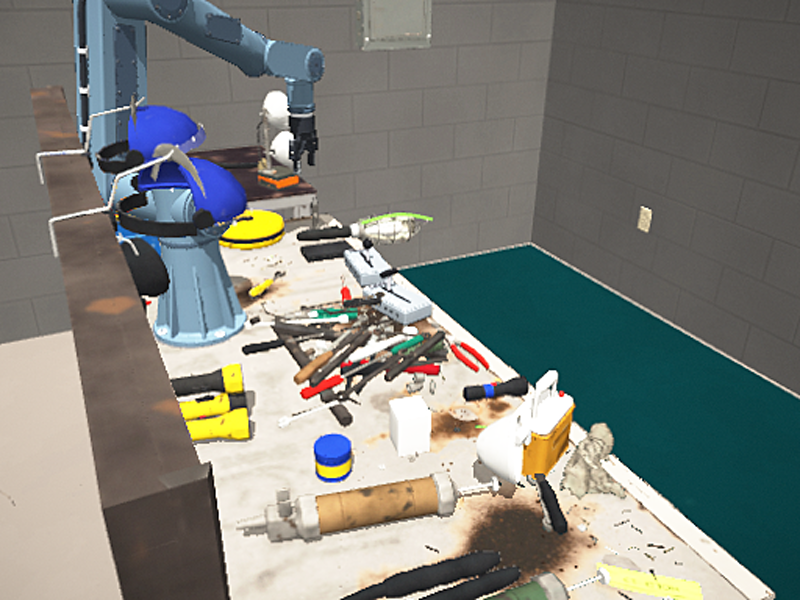

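The scene view shows the crossbar charger near (435,375) and the knob charger near (520,472), both in 800x600 pixels. I'll enlarge the crop.

Run:
```python
from h import *
a=cv2.imread('pics/raw_scene.png')
# crop cols 235..335 rows 205..280, x8
cv2.imwrite('pics/c1.png',cv2.resize(a[205:280,235:335],(800,600),interpolation=cv2.INTER_CUBIC))
```

```text
(no output)
```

View pics/c1.png

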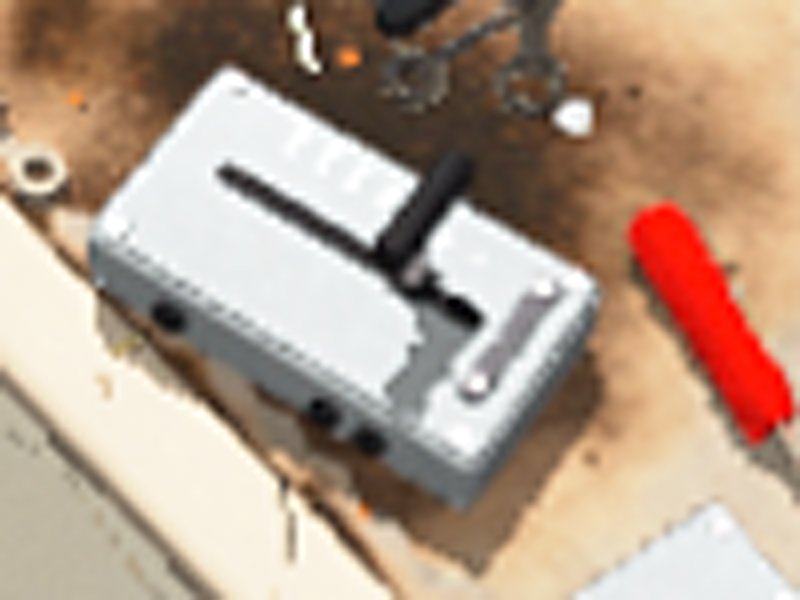

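The crop shows the top corners at (230,68), (598,288), (465,470) and (92,238), the plate (home end) at lower right, and the bar from (460,160) to (392,250). Next I'll fit the pose.

Run:
```python
from h import *
from scipy.optimize import least_squares
c=calibration('scene')
P=lambda x,y:(235+(x+.5)/8-.5,205+(y+.5)/8-.5)
# case frame corners: plate end y=-88 ; +x is robot side (upper)
obs=[(230,68),(598,288),(465,470),(92,238)]
loc=[(.048,.088),(.048,-.088),(-.048,-.088),(-.048,.088)]
loc=[(a,b,.046) for a,b in loc]
# slot ends and plate screws, bolt: slot at x=+4? 
def W(p,l):
    R=Ro.from_euler('z',p[2]).as_matrix(); return R@np.array(l)+[p[0],p[1],0]
f=lambda p:np.concatenate([proj(c,W(p,l))-P(*o) for l,o in zip(loc,obs)])
g=atz(c,*P(346,266),.046); s=least_squares(f,[g[0],g[1],np.pi]); p=s.x
print('pose',p,np.degrees(p[2]),'res px',s.fun.round(2))
# bar: top centre and lever travel
for z,o in((.106,(425,200)),(.098,(428,207))):
    w=atz(c,*P(*o),z); l=Ro.from_euler('z',-p[2]).apply(w-[p[0],p[1],0]); print('bar',w,'case',l,'travel',l[1]+.042)
# driver handle
print('driver',atz(c,*P(660,215),.02),atz(c,*P(770,430),.02))
# knob at 800x600 (521,448) 
print('knob',atz(c,521*.64,448*.64,.1))
for t in range(0,7):
  q=proj(c,W(p,(.004,-.042+.014*t,.098))); print(t,((q[0]+.5-235)*8,(q[1]+.5-205)*8))
o=get_obs();print(o['q'],Ro.from_quat(o['eef_rot'],scalar_first=True).as_matrix())
cw=calibration('wrist');print('wristcam',-np.array(cw['R']).T@cw['t'],np.array(cw['R']))
```

```text
pose [0.48245192 0.12139825 3.89228852] 223.01170490567773 res px [-0.78 -1.08  1.56  0.22  0.95  1.28 -1.82 -0.89]
bar [0.45901033 0.13618279 0.106     ] case [ 0.00705559 -0.02680129  0.106     ] travel 0.015198705412555226
bar [0.45689275 0.13465022 0.098     ] case [ 0.00964943 -0.02712517  0.098     ] travel 0.014874833117703563
driver [0.35181182 0.11118383 0.02      ] [0.33833083 0.20843847 0.02      ]
knob [0.38263326 0.32523399 0.1       ]
0 (np.float64(454.97511560195153), np.float64(239.53294063592693))
1 (np.float64(422.00628783192633), np.float64(219.7158570593208))
2 (np.float64(389.3113439520298), np.float64(200.060360373423))
3 (np.float64(356.88897502299915), np.float64(180.56574684686575))
4 (np.float64(324.7378175784661), np.float64(161.23127771606528))
5 (np.float64(292.85645732649664), np.float64(142.05618147794894))
6 (np.float64(261.2434326673738), np.float64(123.03965606995484))
[ 1.06569025e+00  1.81482419e-01  1.60788878e+00  4.20733571e-05
  1.35378651e+00 -2.06309654e-01] [[-9.55688658e-01  2.94378258e-01 -7.93285289e-04]
 [ 2.94379106e-01  9.55687773e-01 -1.34973216e-03]
 [ 3.60801249e-04 -1.52345033e-03 -9.99998774e-01]]
wristcam [0.10319738 0.57045378 0.37296543] [[ 0.29429156  0.955715   -0.00115053]
 [ 0.91936979 -0.2827706   0.27349585]
 [ 0.26105875 -0.08154528 -0.96187249]]
```

Request:
{"method": "servo_tool", "body": {"commands": "0 0 0.173 0 0 -5 0; 0 0 0.173 0 0 -5 0; 0 0 0.174 0 0 -5 0; 0 0 0 -40 -6 0 0; 0 0 0 -50 -6 0 0"}}

```text
time_s: 0.72
eef_pos: [0.2218, 0.4749, 0.2458]
eef_rot: [-0.0, 0.397, 0.918, -0.0]
wrist_force: [-0.1, -0.2, 0.0]
opening: 0.005
grasp_force: 0.0
```

Request:
{"method": "servo_tool", "body": {"commands": "0 0 0 -50 -6 0 0; 0 0 0 -50 -6 0 0; 0 0 0 -50 -6 0 0; 0 0 0 -50 -6 0 0; 0 0 0 -50 -6 0 0"}}

```text
time_s: 1.35
eef_pos: [0.3714, 0.2711, 0.2461]
eef_rot: [-0.0, 0.398, 0.917, -0.0]
wrist_force: [1.4, 0.3, 0.0]
opening: 0.005
grasp_force: 0.0
```

Request:
{"method": "servo_tool", "body": {"commands": "0 0 0 -50 -6 0 0; 0 0 0 -50 -6 0 0; 0 0 0 -50 -6 0 0; 0 0 0 0 0 0 0; 0 0 0 0 0 0 0"}}

```text
time_s: 1.98
eef_pos: [0.4596, 0.1509, 0.2458]
eef_rot: [-0.001, 0.398, 0.917, -0.0]
wrist_force: [-0.4, 0.2, 0.2]
opening: 0.0
grasp_force: 0.0
```

Run:
```python
from h import *
import json
c=calibration('wrist');o=get_obs();a=camera('wrist')
json.dump({k:np.array(v).tolist() for k,v in c.items()},open('cw.json','w'))
cv2.imwrite('pics/raw_w.png',a);cv2.imwrite('pics/w.png',cv2.resize(a,(800,600),interpolation=cv2.INTER_CUBIC))
print(o['time_s'],o['eef_pos'],Ro.from_quat(o['eef_rot'],scalar_first=True).as_matrix().round(3),c['fx'])
```

```text
1.975 [0.45955886 0.15092917 0.24583324] [[-0.683  0.731 -0.001]
 [ 0.731  0.683  0.   ]
 [ 0.001 -0.001 -1.   ]] 288.76549426172545
```

View pics/w.png

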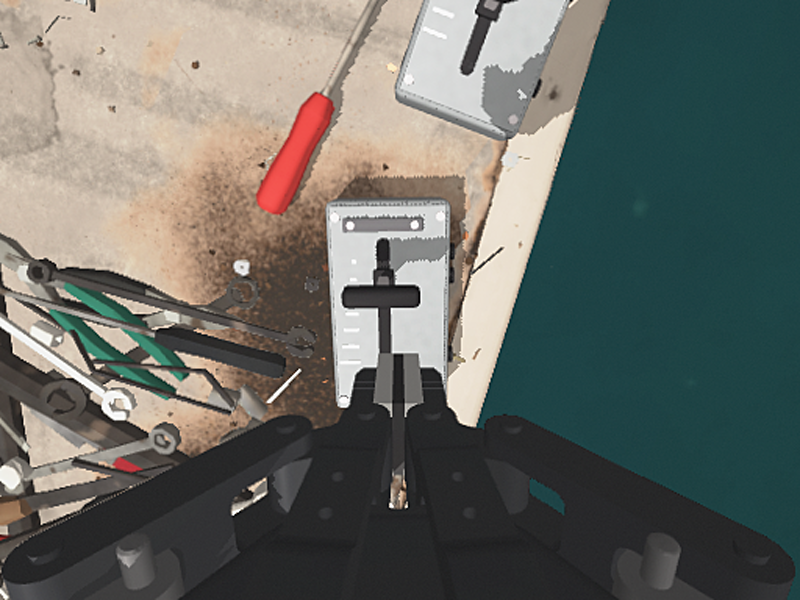

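The wrist view shows the bar at (381,296), the plate at (382,225) on the home side, and ticks on the left. I'll crop it.

Run:
```python
import cv2
a=cv2.imread('pics/raw_w.png')
cv2.imwrite('pics/c2.png',cv2.resize(a[122:262,200:300],None,fx=4.25,fy=4.25,interpolation=cv2.INTER_CUBIC))
```

```text
(no output)
```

View pics/c2.png

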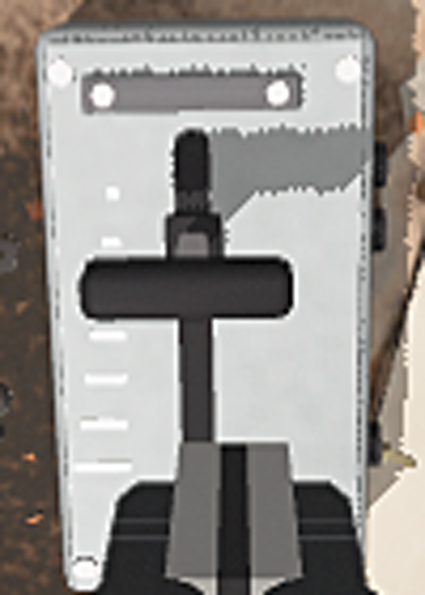

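Run:
```python
from h import *
import json
from scipy.optimize import least_squares
c={k:np.array(v) for k,v in json.load(open('cw.json')).items()}
P=lambda x,y:np.array((200+(x+.5)/4.25-.5,122+(y+.5)/4.25-.5))
tk=[(0,112,194),(1,112,242),(3,108,335),(4,106,380),(5,104,425),(6,103,467)]
def W(p,l):
    R=Ro.from_euler('z',p[2]).as_matrix(); return R@np.array(l)+[p[0],p[1],0]
def f(p):
    r=[proj(c,W(p,(p[3],-.042+.014*k,.046)))[1]-P(x,y)[1] for k,x,y in tk]
    for sx,sy,o in((1,-1,(60,72)),(-1,-1,(347,70)),(1,1,(86,570))):
        r+=list(proj(c,W(p,(sx*p[4],sy*p[5],.046)))-P(*o))
    r+=[proj(c,W(p,(.004,-.042+.014*k,.046)))[0]-P(x,0)[0] for k,x in((3,197),(5,198))]
    return r
s=least_squares(f,[.482,.121,3.892,.03,.042,.082]);p=s.x
print(p,np.degrees(p[2]),np.round(s.fun,2))
inv=lambda w:Ro.from_euler('z',-p[2]).apply(w-[p[0],p[1],0])
for z,o in((.106,(187,286)),(.098,(187,288))): print('bar case',inv(atz(c,*P(*o),z)))
cs=calibration('scene')
for l in [(.048,.088),(.048,-.088),(-.048,-.088),(-.048,.088)]: q=proj(cs,W(p,(*l,.046)));print('scene',(q[0]+.5-235)*8,(q[1]+.5-205)*8)
o=get_obs()['eef_pos'];print('tcp case',inv(o)); json.dump(p.tolist(),open('p.json','w'))
```

```text
[0.48225746 0.11757024 3.90679048 0.01846109 0.03969279 0.07631273] 223.84260578608874 [-0.01  0.01  0.03  0.04 -0.17  0.1   0.13  0.25  0.18 -0.25  0.07  0.
 -0.32 -0.07]
bar case [ 0.00360287 -0.03130415  0.106     ]
bar case [ 0.00395752 -0.02858764  0.098     ]
scene 219.4216205264288 53.16994988084866
scene 608.7686193718073 277.98653246145795
scene 474.43135919160386 469.48451017000207
scene 76.13981730051637 225.96872744009647
tcp case [-0.0069168  -0.04025719  0.24592477]
```

Request:
{"method": "servo_tool", "body": {"commands": "0 0 -0.014 -25 -6 0 0; 0 0 0 -25 -5 0 0; 0 0 0 0 0 40 0; 0 0 0 0 0 40 0; 0 0 0 0 0 40 0"}}

```text
time_s: 2.65
eef_pos: [0.4859, 0.1084, 0.1253]
eef_rot: [0.0, 0.391, 0.921, 0.0]
wrist_force: [-0.2, -0.4, -0.3]
opening: 0.002
grasp_force: 0.0
```

Request:
{"method": "servo_tool", "body": {"commands": "0 0 0 0 0 38 0; 0 0 0 0 0 0 0; 0 0 0 0 0 0 0"}}

```text
time_s: 3.02
eef_pos: [0.4872, 0.1077, 0.0897]
eef_rot: [0.001, 0.391, 0.92, 0.0]
wrist_force: [0.3, -0.4, 0.5]
opening: -0.0
grasp_force: 0.0
```

```bash
cat > g.py <<'E'
from h import *
import json
p=json.load(open('p.json'));o=get_obs()
r=Ro.from_euler('z',-p[2]);d=r.apply(o['eef_pos']-np.array([p[0],p[1],0]))
print(o['time_s'],'case mm',(d*1000).round(1),'F case',r.apply(o['wrist_force']).round(1))
E
python3 g.py
```

```text
3.025 case mm [ 3.3 10.5 89.7] F case [0.1 0.5 0.5]
```

Request:
{"method": "servo_tool", "body": {"commands": "0 0 0 8 0 0 0; 0 0 0 8 0 0 0; 0 0 0 3 0 0 0; 0 0 0 2 0 0 0; 0 0 0 0 0 0 0"}}

```text
time_s: 3.65
eef_pos: [0.4721, 0.122, 0.0884]
eef_rot: [0.0, 0.392, 0.92, 0.0]
wrist_force: [-0.4, -0.1, -0.4]
opening: -0.003
grasp_force: 0.0
```

```bash
python3 g.py
```

```text
3.65 case mm [  4.2 -10.2  88.4] F case [ 0.3 -0.2 -0.4]
```

Request:
{"method": "servo_tool", "body": {"commands": "0 0 0 1.5 0 0 0; 0 0 0 0 0 0 0"}}

```text
time_s: 3.9
eef_pos: [0.4718, 0.1224, 0.0884]
eef_rot: [0.001, 0.392, 0.92, -0.0]
wrist_force: [3.9, -5.2, -1.0]
opening: -0.001
grasp_force: 2.6
```

Request:
{"method": "servo_tool", "body": {"commands": "0 0 0 1.5 0 0 0; 0 0 0 0 0 0 0"}}

```text
time_s: 4.15
eef_pos: [0.4711, 0.1231, 0.0885]
eef_rot: [0.001, 0.392, 0.92, -0.0]
wrist_force: [3.6, -4.5, -2.6]
opening: -0.003
grasp_force: 3.3
```

Request:
{"method": "servo_tool", "body": {"commands": "0 0 0 1.5 0 0 0; 0 0 0 0 0 0 0"}}

```text
time_s: 4.4
eef_pos: [0.4694, 0.1248, 0.0884]
eef_rot: [0.0, 0.392, 0.92, -0.0]
wrist_force: [2.0, -2.7, -1.1]
opening: -0.001
grasp_force: 1.8
```

Request:
{"method": "servo_tool", "body": {"commands": "0 0 0 1.5 0 0 0; 0 0 0 0 0 0 0"}}

```text
time_s: 4.65
eef_pos: [0.4674, 0.1267, 0.0882]
eef_rot: [-0.001, 0.392, 0.92, 0.0]
wrist_force: [-0.7, -1.2, 0.4]
opening: -0.002
grasp_force: 0.3
```

```bash
python3 g.py
```

```text
4.65 case mm [  4.4 -16.9  88.2] F case [1.3 0.4 0.4]
```

Request:
{"method": "servo_tool", "body": {"commands": "0 0 0 2 0 0 0; 0 0 0 2 0 0 0; 0 0 0 2 0 0 0; 0 0 0 0 0 0 0"}}

```text
time_s: 5.15
eef_pos: [0.4633, 0.1309, 0.0882]
eef_rot: [-0.0, 0.391, 0.92, -0.0]
wrist_force: [-0.1, 0.5, 0.1]
opening: 0.001
grasp_force: 0.0
```

Request:
{"method": "servo_tool", "body": {"commands": "0 0 0 1.5 0 0 0; 0 0 0 0 0 0 0"}}

```text
time_s: 5.4
eef_pos: [0.4626, 0.1318, 0.0883]
eef_rot: [-0.0, 0.392, 0.92, -0.0]
wrist_force: [-0.2, -0.8, 0.4]
opening: 0.002
grasp_force: 0.0
```

Request:
{"method": "servo_tool", "body": {"commands": "0 0 0 1.5 0 0 0; 0 0 0 0 0 0 0"}}

```text
time_s: 5.65
eef_pos: [0.4622, 0.1322, 0.0884]
eef_rot: [0.001, 0.392, 0.92, -0.0]
wrist_force: [1.9, -3.9, -2.1]
opening: -0.0
grasp_force: 2.5
```

```bash
python3 g.py
```

```text
5.65 case mm [  4.3 -24.4  88.4] F case [ 1.3  4.1 -2.1]
```

Request:
{"method": "servo_tool", "body": {"commands": "0 0 0 1.5 0 0 0; 0 0 0 0 0 0 0"}}

```text
time_s: 5.9
eef_pos: [0.4622, 0.1323, 0.0885]
eef_rot: [0.002, 0.392, 0.92, -0.001]
wrist_force: [7.1, -8.8, -6.7]
opening: 0.001
grasp_force: 5.4
```

Request:
{"method": "servo_tool", "body": {"commands": "0 0 0 1.5 0 0 0; 0 0 0 0 0 0 0"}}

```text
time_s: 6.15
eef_pos: [0.4621, 0.1324, 0.0885]
eef_rot: [0.003, 0.392, 0.92, -0.001]
wrist_force: [10.8, -13.2, -8.2]
opening: -0.002
grasp_force: 8.2
```

```bash
python3 g.py
```

```text
6.15 case mm [  4.2 -24.6  88.5] F case [ 1.4 17.  -8.2]
```

Request:
{"method": "servo_tool", "body": {"commands": "0 0 0 -10 0 0 0; 0 0 0 0 0 -30 0; 0 0 0 0 0 -25 0; 0 0 0 0 0 0 0; 0 0 0 25 0 0 0"}}

```text
time_s: 6.78
eef_pos: [0.4494, 0.1454, 0.1429]
eef_rot: [-0.0, 0.392, 0.92, 0.0]
wrist_force: [-0.1, 0.0, 0.1]
opening: 0.001
grasp_force: 0.0
```

Request:
{"method": "servo_tool", "body": {"commands": "0 0 0 26 0 0 0; 0 0 0 0 0 0 0; 0 0 0 0 0 25 0; 0 0 0 0 0 29 0; 0 0 0 0 0 0 0"}}

```text
time_s: 7.4
eef_pos: [0.4293, 0.1638, 0.087]
eef_rot: [-0.002, 0.392, 0.92, -0.001]
wrist_force: [0.0, 0.2, 0.2]
opening: -0.002
grasp_force: 0.0
```

Request:
{"method": "servo_tool", "body": {"commands": "0 0 0 0 0 0 0; 0 0 0 0 0 0 0"}}

```text
time_s: 7.65
eef_pos: [0.4322, 0.1645, 0.0904]
eef_rot: [0.001, 0.392, 0.92, 0.0]
wrist_force: [0.7, 0.1, -0.1]
opening: 0.0
grasp_force: 0.0
```

```bash
python3 g.py
```

```text
7.65 case mm [  3.6 -68.5  90.4] F case [-0.5  0.4 -0.1]
```

Request:
{"method": "servo_tool", "body": {"commands": "0 0 0 -5 0 0 0; 0 0 0 -4 0 0 0; 0 0 0 -2 0 0 0; 0 0 0 0 0 0 0"}}

```text
time_s: 8.15
eef_pos: [0.4385, 0.1573, 0.0897]
eef_rot: [-0.001, 0.392, 0.92, 0.001]
wrist_force: [-1.9, 4.5, 3.9]
opening: 0.001
grasp_force: 2.4
```

Request:
{"method": "servo_tool", "body": {"commands": "0 0 0 -1.5 0 0 0; 0 0 0 0 0 0 0"}}

```text
time_s: 8.4
eef_pos: [0.4398, 0.1559, 0.0896]
eef_rot: [-0.0, 0.392, 0.92, 0.0]
wrist_force: [-2.5, 3.2, 2.3]
opening: 0.001
grasp_force: 1.7
```

Request:
{"method": "servo_tool", "body": {"commands": "0 0 0 -1.5 0 0 0; 0 0 0 0 0 0 0"}}

```text
time_s: 8.65
eef_pos: [0.4412, 0.1541, 0.0893]
eef_rot: [0.0, 0.392, 0.92, -0.0]
wrist_force: [0.2, 1.2, 0.5]
opening: -0.002
grasp_force: 0.3
```

Request:
{"method": "servo_tool", "body": {"commands": "0 0 0 -1.5 0 0 0; 0 0 0 0 0 0 0"}}

```text
time_s: 8.9
eef_pos: [0.4421, 0.1529, 0.0892]
eef_rot: [0.0, 0.392, 0.92, -0.0]
wrist_force: [0.5, -0.8, 0.2]
opening: 0.0
grasp_force: 0.0
```

```bash
python3 g.py
```

```text
8.9 case mm [  4.5 -53.3  89.2] F case [0.2 0.9 0.2]
```

Request:
{"method": "servo_tool", "body": {"commands": "0 0 0 -1.5 0 0 0; 0 0 0 0 0 0 0; 0 0 0 -2 0 0 0; 0 0 0 -2 0 0 0; 0 0 0 0 0 0 0"}}

```text
time_s: 9.52
eef_pos: [0.4459, 0.1492, 0.0893]
eef_rot: [0.0, 0.392, 0.92, 0.0]
wrist_force: [0.1, -0.9, 0.1]
opening: -0.002
grasp_force: 0.0
```

Request:
{"method": "servo_tool", "body": {"commands": "0 0 0 -1.5 0 0 0; 0 0 0 0 0 0 0"}}

```text
time_s: 9.78
eef_pos: [0.4468, 0.1482, 0.0893]
eef_rot: [0.0, 0.392, 0.92, 0.0]
wrist_force: [0.5, -0.1, 0.1]
opening: 0.003
grasp_force: 0.0
```

Request:
{"method": "servo_tool", "body": {"commands": "0 0 0 -1.5 0 0 0; 0 0 0 0 0 0 0"}}

```text
time_s: 10.02
eef_pos: [0.4472, 0.1477, 0.0892]
eef_rot: [-0.001, 0.392, 0.92, 0.0]
wrist_force: [-3.3, 3.6, 2.7]
opening: 0.001
grasp_force: 2.5
```

Request:
{"method": "servo_tool", "body": {"commands": "0 0 0 -1.5 0 0 0; 0 0 0 0 0 0 0"}}

```text
time_s: 10.28
eef_pos: [0.4479, 0.1469, 0.0892]
eef_rot: [-0.001, 0.392, 0.92, 0.0]
wrist_force: [-3.8, 3.6, 3.8]
opening: -0.0
grasp_force: 3.1
```

```bash
python3 g.py
```

```text
10.275 case mm [  4.4 -44.9  89.2] F case [ 0.2 -5.2  3.8]
```

Request:
{"method": "servo_tool", "body": {"commands": "0 0 0 -1.5 0 0 0; 0 0 0 0 0 0 0"}}

```text
time_s: 10.52
eef_pos: [0.4496, 0.1452, 0.0892]
eef_rot: [-0.0, 0.392, 0.92, -0.0]
wrist_force: [-1.5, 2.8, 2.1]
opening: 0.001
grasp_force: 1.4
```

Request:
{"method": "servo_tool", "body": {"commands": "0 0 0 -1.5 0 0 0; 0 0 0 0 0 0 0"}}

```text
time_s: 10.78
eef_pos: [0.4513, 0.1435, 0.0893]
eef_rot: [0.001, 0.392, 0.92, -0.0]
wrist_force: [-0.4, -0.2, 0.4]
opening: -0.001
grasp_force: 0.0
```

Request:
{"method": "servo_tool", "body": {"commands": "0 0 0 -1.5 0 0 0; 0 0 0 0 0 0 0"}}

```text
time_s: 11.02
eef_pos: [0.4524, 0.1425, 0.0894]
eef_rot: [0.0, 0.392, 0.92, -0.0]
wrist_force: [-0.3, 0.8, 0.2]
opening: -0.003
grasp_force: 0.0
```

```bash
python3 g.py
```

```text
11.025 case mm [  4.3 -38.7  89.4] F case [-0.3 -0.7  0.2]
```

Free again, so the lever should be in notch 2. Next contact is expected near -31.8.

Request:
{"method": "servo_tool", "body": {"commands": "0 0 0 -2 0 0 0; 0 0 0 -2 0 0 0; 0 0 0 -1.5 0 0 0; 0 0 0 0 0 0 0"}}

```text
time_s: 11.52
eef_pos: [0.4559, 0.1388, 0.0893]
eef_rot: [0.0, 0.392, 0.92, -0.0]
wrist_force: [0.9, 0.1, 0.0]
opening: 0.002
grasp_force: 0.0
```

Request:
{"method": "servo_tool", "body": {"commands": "0 0 0 -1.5 0 0 0; 0 0 0 0 0 0 0"}}

```text
time_s: 11.78
eef_pos: [0.4567, 0.1378, 0.0893]
eef_rot: [-0.0, 0.392, 0.92, -0.0]
wrist_force: [-0.2, 0.6, 0.2]
opening: -0.0
grasp_force: 0.1
```

Request:
{"method": "servo_tool", "body": {"commands": "0 0 0 -1.5 0 0 0; 0 0 0 0 0 0 0"}}

```text
time_s: 12.02
eef_pos: [0.457, 0.1375, 0.0892]
eef_rot: [-0.001, 0.392, 0.92, 0.0]
wrist_force: [-3.9, 3.5, 3.4]
opening: 0.004
grasp_force: 2.9
```

```bash
python3 g.py
```

```text
12.025 case mm [  4.4 -31.9  89.2] F case [ 0.4 -5.2  3.4]
```

Request:
{"method": "servo_tool", "body": {"commands": "0 0 0 -1.5 0 0 0; 0 0 0 0 0 0 0"}}

```text
time_s: 12.28
eef_pos: [0.4579, 0.1366, 0.0892]
eef_rot: [-0.001, 0.392, 0.92, 0.0]
wrist_force: [-3.0, 4.2, 2.8]
opening: 0.002
grasp_force: 2.7
```

Request:
{"method": "servo_tool", "body": {"commands": "0 0 0 -1.5 0 0 0; 0 0 0 0 0 0 0"}}

```text
time_s: 12.52
eef_pos: [0.4595, 0.1349, 0.0893]
eef_rot: [-0.0, 0.392, 0.92, 0.0]
wrist_force: [-1.9, 3.0, 1.7]
opening: -0.004
grasp_force: 1.6
```

Request:
{"method": "servo_tool", "body": {"commands": "0 0 0 -1.5 0 0 0; 0 0 0 0 0 0 0"}}

```text
time_s: 12.78
eef_pos: [0.4614, 0.1331, 0.0893]
eef_rot: [0.001, 0.392, 0.92, -0.0]
wrist_force: [0.3, 0.4, -0.3]
opening: 0.001
grasp_force: 0.0
```

Request:
{"method": "servo_tool", "body": {"commands": "0 0 0 -1 0 0 0; 0 0 0 0 0 0 0"}}

```text
time_s: 13.02
eef_pos: [0.462, 0.1325, 0.0894]
eef_rot: [0.0, 0.392, 0.92, -0.0]
wrist_force: [0.4, 0.4, 0.2]
opening: 0.0
grasp_force: 0.0
```

```bash
python3 g.py
```

```text
13.025 case mm [  4.3 -24.8  89.4] F case [-0.5  0.   0.2]
```

Request:
{"method": "servo_tool", "body": {"commands": "0 0 0 10 0 0 0; 0 0 0 5 0 0 0; 0 0 0 0 0 -40 0; 0 0 0 0 0 -40 0; 0 0 0 0 0 -40 0"}}

```text
time_s: 13.65
eef_pos: [0.4507, 0.1439, 0.2105]
eef_rot: [-0.0, 0.391, 0.92, -0.0]
wrist_force: [0.3, 0.5, -0.7]
opening: -0.001
grasp_force: 0.0
```

Request:
{"method": "servo_tool", "body": {"commands": "0 0 0 0 0 -36 0; 0 0 0 -40 0 0 0; 0 0 0 0 0 0 0; 0 0 0 0 0 0 0; 0 0 0 0 0 0 0"}}

```text
time_s: 14.28
eef_pos: [0.4781, 0.1154, 0.2448]
eef_rot: [-0.001, 0.391, 0.92, -0.0]
wrist_force: [-1.1, -0.7, 0.3]
opening: 0.0
grasp_force: 0.0
```

```bash
python3 g.py
python3 - <<'E'
from h import *
import json
p=json.load(open('p.json'));c=calibration('wrist');a=camera('wrist');s=camera('scene')
R=Ro.from_euler('z',p[2]).as_matrix()
im=cv2.resize(a,(800,600),interpolation=cv2.INTER_CUBIC)
for k in (2,3,4):
    for sx in(-.034,.034):
        q=(proj(c,R@np.array([.004+sx,-.042+.014*k,.104])+[p[0],p[1],0])+.5)*1.5625-.5
        cv2.circle(im,tuple(int(v) for v in q.round()),2,(0,0,255) if k==3 else (255,0,0),-1)
cv2.imwrite('pics/w2.png',im[:,:]); cv2.imwrite('pics/s2.png',s)
E
```

```text
14.275 case mm [  4.5  -1.3 244.8] F case [ 1.2 -0.3  0.3]
```

View pics/w2.png

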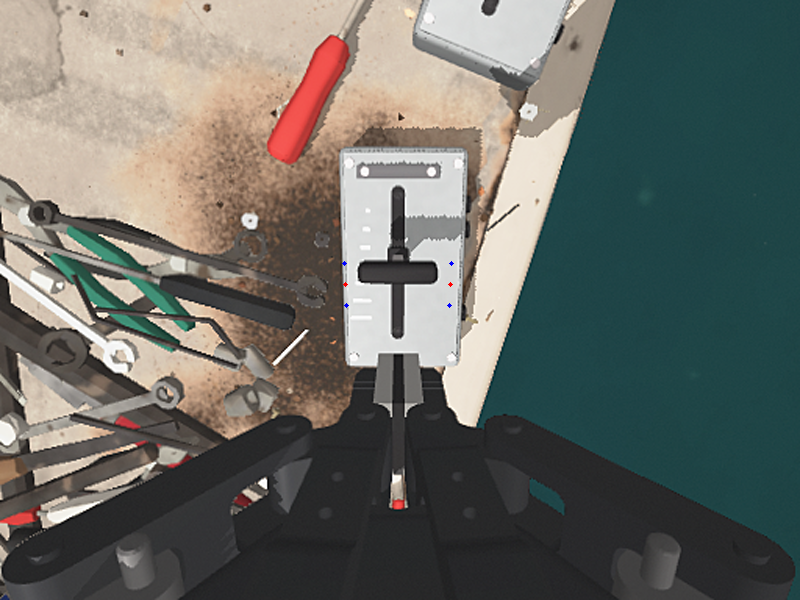

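The bar's centre is at row 271, between the notch 2 (264) and notch 3 (285) markers. I need to refit with this picture's own ticks.

```bash
python3 - <<'E'
from h import *
import json
p=json.load(open('p.json'));c=calibration('wrist');a=camera('wrist')
cv2.imwrite('pics/raw_w3.png',a)
R=Ro.from_euler('z',p[2]).as_matrix()
x0,y0=210,88;S=4.25
cr=cv2.resize(a[y0:y0+140,x0:x0+100],None,fx=S,fy=S,interpolation=cv2.INTER_CUBIC)
cv2.imwrite('pics/c3.png',cr)
for k in range(7):
    T=lambda z,x:(proj(c,R@np.array([x,-.042+.014*k,z])+[p[0],p[1],0])+.5-[x0,y0])*S-.5
    print(k,'tick',T(.046,.0185).round(0),'bar top',T(.106,.004).round(0))
json.dump({k:np.array(v).tolist() for k,v in c.items()},open('cw3.json','w'))
E
python3 g.py
```

```text
0 tick [136. 199.] bar top [189. 221.]
1 tick [137. 250.] bar top [189. 282.]
2 tick [137. 300.] bar top [189. 342.]
3 tick [138. 349.] bar top [189. 400.]
4 tick [138. 397.] bar top [189. 457.]
5 tick [139. 444.] bar top [188. 512.]
6 tick [139. 489.] bar top [188. 566.]
14.425 case mm [  4.3  -0.9 245.1] F case [ 0.1  0.4 -0.6]
```

View pics/c3.png

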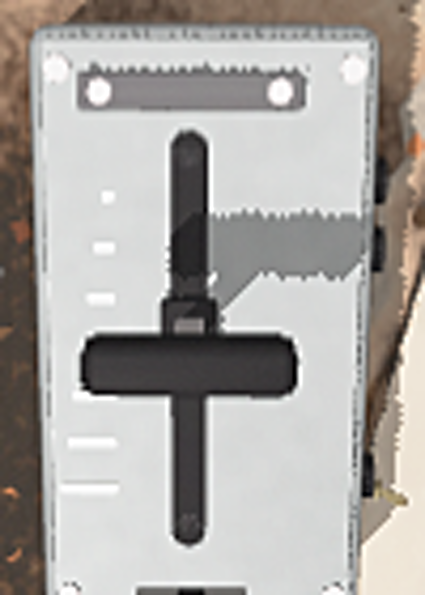

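Run:
```python
from h import *
import json
p=json.load(open('p.json'));R=Ro.from_euler('z',p[2]).as_matrix()
def rows(c,t,y0):
    ang=np.linspace(0,2*np.pi,72); r=.004
    ys,zs=[],[]
    for a in ang:
        ys.append(-.042+t+np.sign(np.cos(a))*(.007-r)+r*np.cos(a)); zs.append(.098+np.sign(np.sin(a))*(.008-r)+r*np.sin(a))
    v=[(proj(c,R@np.array([.004,y,z])+[p[0],p[1],0])[1]+.5-y0)*4.25-.5 for y,z in zip(ys,zs)]
    return min(v),max(v)
for f,y0,m in(('cw.json',122,(256,320)),('cw3.json',88,(333,395))):
    c={k:np.array(v) for k,v in json.load(open(f)).items()}
    print(f,m,[(t,np.round(rows(c,t/1000,y0))) for t in (10,12,14,16,28,30,32,34,36,38,40,42,44,56)])
```

```text
cw.json (256, 320) [(10, array([243., 307.])), (12, array([250., 315.])), (14, array([258., 323.])), (16, array([266., 331.])), (28, array([312., 377.])), (30, array([320., 385.])), (32, array([327., 393.])), (34, array([335., 400.])), (36, array([343., 408.])), (38, array([350., 415.])), (40, array([357., 423.])), (42, array([365., 430.])), (44, array([372., 438.])), (56, array([416., 482.]))]
cw3.json (333, 395) [(10, array([228., 293.])), (12, array([237., 301.])), (14, array([245., 310.])), (16, array([254., 318.])), (28, array([303., 368.])), (30, array([312., 376.])), (32, array([320., 384.])), (34, array([328., 393.])), (36, array([336., 401.])), (38, array([344., 409.])), (40, array([352., 417.])), (42, array([360., 425.])), (44, array([368., 433.])), (56, array([415., 480.]))]
```

The lever is balanced at about 35 mm, half-way between notches 2 and 3. I'll go back and nudge it about 2–3 mm further.

Request:
{"method": "servo_tool", "body": {"commands": "0 0 0 40 0 0 0; 0 0 0 0 0 40 0; 0 0 0 0 0 40 0; 0 0 0 0 0 40 0; 0 0 0 0 0 36 0"}}

```text
time_s: 15.05
eef_pos: [0.4508, 0.1439, 0.088]
eef_rot: [-0.0, 0.391, 0.92, -0.0]
wrist_force: [1.2, -0.3, 0.1]
opening: -0.001
grasp_force: 0.0
```

Request:
{"method": "servo_tool", "body": {"commands": "0 0 0 0 0 0 0; 0 0 0 -6 0 0 0; 0 0 0 -6 0 0 0; 0 0 0 0 0 0 0; 0 0 0 0 0 0 0"}}

```text
time_s: 15.68
eef_pos: [0.4599, 0.1349, 0.0899]
eef_rot: [0.0, 0.392, 0.92, 0.0]
wrist_force: [0.3, 0.1, -0.1]
opening: -0.004
grasp_force: 0.0
```

```bash
python3 g.py
```

```text
15.675 case mm [  4.1 -27.9  89.9] F case [-0.3  0.2 -0.1]
```

Request:
{"method": "servo_tool", "body": {"commands": "0 0 0 -2.5 0 0 0; 0 0 0 0 0 0 0; 0 0 0 -1.5 0 0 0; 0 0 0 0 0 0 0"}}

```text
time_s: 16.18
eef_pos: [0.4623, 0.132, 0.0892]
eef_rot: [-0.0, 0.392, 0.92, -0.0]
wrist_force: [1.3, -0.1, -0.1]
opening: 0.004
grasp_force: 0.0
```

Request:
{"method": "servo_tool", "body": {"commands": "0 0 0 -1.5 0 0 0; 0 0 0 0 0 0 0; 0 0 0 0 0 0 0"}}

```text
time_s: 16.55
eef_pos: [0.4633, 0.131, 0.0893]
eef_rot: [-0.0, 0.392, 0.92, -0.0]
wrist_force: [-0.2, -1.2, 0.6]
opening: -0.002
grasp_force: 0.0
```

```bash
python3 g.py
```

```text
16.55 case mm [  4.4 -22.8  89.3] F case [1.  0.7 0.6]
```

Request:
{"method": "servo_tool", "body": {"commands": "0 0 0 -1.5 0 0 0; 0 0 0 0 0 0 0; 0 0 0 8 0 0 0; 0 0 0 10 0 0 0; 0 0 0 0 0 -40 0"}}

```text
time_s: 17.18
eef_pos: [0.4481, 0.1435, 0.1268]
eef_rot: [-0.004, 0.391, 0.92, -0.002]
wrist_force: [0.8, 0.1, -0.5]
opening: 0.002
grasp_force: 0.0
```

Request:
{"method": "servo_tool", "body": {"commands": "0 0 0 0 0 -40 0; 0 0 0 0 0 -40 0; 0 0 0 0 0 -36 0; 0 0 0 -40 0 0 0; 0 0 0 0 0 0 0"}}

```text
time_s: 17.8
eef_pos: [0.4805, 0.1133, 0.2458]
eef_rot: [0.001, 0.392, 0.92, 0.0]
wrist_force: [-0.7, -0.6, -0.9]
opening: 0.001
grasp_force: 0.0
```

Request:
{"method": "servo_tool", "body": {"commands": "0 0 0 0 0 0 0; 0 0 0 0 0 0 0; 0 0 0 0 0 0 0; 0 0 0 0 0 0 0"}}

```text
time_s: 18.3
eef_pos: [0.4794, 0.1143, 0.2452]
eef_rot: [-0.0, 0.391, 0.92, -0.0]
wrist_force: [0.7, -0.1, 0.3]
opening: 0.003
grasp_force: 0.0
```

```bash
python3 g.py
python3 - <<'E'
from h import *
import json
p=json.load(open('p.json'));c=calibration('wrist');a=camera('wrist')
R=Ro.from_euler('z',p[2]).as_matrix()
x0,y0=210,88;S=4.25
cv2.imwrite('pics/c4.png',cv2.resize(a[y0:y0+140,x0:x0+100],None,fx=S,fy=S,interpolation=cv2.INTER_CUBIC))
for t in (28,35,40,42,44,56):
    T=lambda y,z:(proj(c,R@np.array([.004,-.042+t/1000+y,z])+[p[0],p[1],0])[1]+.5-y0)*S-.5
    print(t,'outline',round(T(-.007,.094)),round(T(.006,.105)))
print('ticks',[round((proj(c,R@np.array([.0185,-.042+.014*k,.046])+[p[0],p[1],0])[1]+.5-y0)*S-.5) for k in range(7)])
E
```

```text
18.3 case mm [  4.3   0.4 245.2] F case [-0.4  0.5  0.3]
28 outline 298 360
35 outline 326 389
40 outline 346 409
42 outline 354 418
44 outline 362 426
56 outline 410 474
ticks [193, 244, 294, 343, 391, 438, 485]
```

View pics/c4.png

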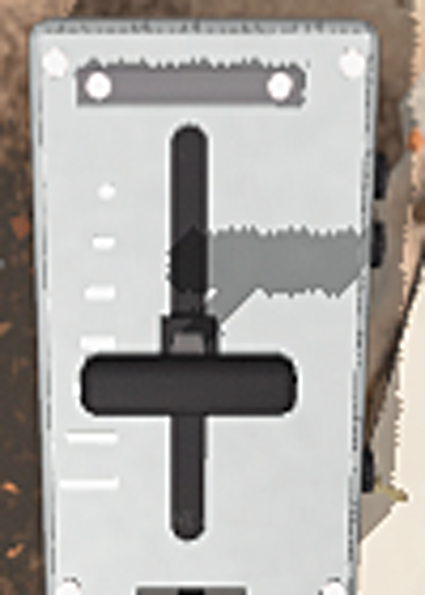

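The bar outline is now at rows 352–414, and notch 3 predicts 354–418. The lever is seated in the third notch and the arm is clear of it.

```bash
python3 -c "
from bench import *
print(hand_in())"
```

```text
the job is handed in; nothing more can be done
None
```

The crossbar lever was pushed to its home stop, then up three clicks, and the last wrist view shows it in the third notch. It first stopped half-way between notches 2 and 3 and needed one more nudge; it never reached the fourth. I handed in at about 18 s and saw no contact with the other lever or the loose things, though I took no final picture of them.

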